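Turn a stock tray over against the bay deck and push it home

TASK

The shallow steel stock tray is lying upside down on the bench in front of the bay. Tip it up on end against the front of the raised deck so that it turns over onto the deck between the two guides, open side up, then push it fully home under the beam until it sits square against the back stop. Let go of it and leave everything else where it is.

Things in the scene. Friction and masses are not known exactly. Their poses are not given: they have to be found in the camera images.
- tray: steel tray, upside down, 0.15 to 0.3 kg: body 110 (x) x 66 (y) x 30 mm, 4 mm walls. A lifting tab (24 mm out, 44 wide, 4 thick, flush with the floor) at each x end: 158 mm overall, tabs 26 mm clear of the bench. Outside the floor two feet, bars across y, 5 mm high, 6 thick, at x = -33, +33. Origin: centre of open rim; z points out through the floor. Starts z up, x roughly away from the robot.
- bay: fixed storage bay, turned up to 9 degrees. Origin on the bench, at the foot of the middle of the deck's upright front face (the fence); x points into the bay (away from the robot), y left, z up. Deck: 40 mm high, x 0 to 185, y -150 to +150 mm, smooth level top.
- fence_edge (a point): middle of the deck's front upper edge (bay x = 0, 40 mm above the bench), axes as the bay. The tray's far end comes up against this front face; stood on end and pushed over, the tray pivots on this edge, its nearest foot catching on it, and lies on the deck with about 40 mm overhanging in front.
- stop (a point): foot of the low back stop's front face, in the middle, on the deck: bay x = 173 mm; the stop is 25 mm above the deck, y -65 to +65. Two guide rails along x (bay x 15 to 173 mm), 10 mm above the deck, inner faces at y = -55 and +55. The tray is home with its far tab on the stop, near tab's end at bay x = 15 mm, origin at x = 94, y about 0, 35 mm above the deck, z down.
- beam (a point): middle of the lower front edge of the blue beam across the bay: bay x = 35 mm, 200 mm above the bench. The beam is 30 mm deep, 45 mm tall; a vertical gripper cannot follow the tray in under it. It joins two blue slotted uprights 34 mm wide at bay y = -168 and +168, x 35 to 65, 360 mm tall, each on a 6 mm thick foot plate (x 5 to 115, 50 mm wide).
- carton: bystander: closed cardboard carton 100 x 75 x 70 mm, on the bench to one side of the tray; origin under its centre
- tape: bystander: roll of packing tape, 90 mm across, 48 mm tall, lying flat to the other side of the tray; origin under its centre
- stapler: bystander: stapler 130 x 30 mm, 40 mm tall, on the bench beyond the right upright; origin under its centre
- stockbox: bystander: small cardboard box 60 x 50 x 35 mm on the deck, outside the left guide; origin under its centre
- cleaner: bystander: white bottle 56 mm across, 140 mm tall, on the bench beyond the left upright; origin under its centre
Not all that is in view belongs to the job. What is shaped like the tray but yellow is not meant.

How it is judged:
By the outcome, as a careful person would: the job done as asked, in the order asked, and still so for the second after the job is handed in, with the robot touching nothing.
It also fails if it takes over 58 s, if anything falls off the work surface, if the arm or the gripper's body presses on something with over 40 N, if the wrist force passes 120 N, or if a joint passes its speed limit or range.

ROBOT

A 7-joint arm with a two-finger parallel gripper is mounted at the origin on the work surface. World frame = base frame: x ahead of the robot, y to its left, z up, the work surface at z = 0. Lengths are in m, angles in rad, forces in N, time in s.
With the tool pointing down it reaches from about 0.425 to 0.875 m from the base axis. Payload 4.7 kg.
Tool frame: the origin (TCP) lies on the centre line of the jaws, within the pads' length; the fingertips stand 19 mm ahead of it and the grasp point (between the pads) is the TCP; x points along the fingers, z is the direction in which the jaws open and shut, and the axes are right-handed (so a half turn about x gives the same grasp; the last joint's range is limited). The gripper opens to 87 mm and grips with 3 to 60 N. Pads are 19 mm wide; open, the fingers measure 117 mm over their backs; the gripper's body (75 mm by 190 mm) begins 51 mm behind the grasp point.
Start: joints at [1.126, 0.321, -0.07, 1.45, 0.023, 1.371, -0.057], TCP at [0.288, -0.583, 0.242] pointing down, gripper open.
Joint ranges: [-2.86, 2.86], [-0.3, 2.09], [-1.38, 1.24], [0.06, 2.45], [-1.56, 4.7], [0.09, 2.05], [-2.69, 2.69]. Speed limits (rad/s): [2.57, 2.57, 3.14, 3.14, 3.14, 3.14, 3.14].

INTERFACE

Orientations are given as a rotation vector (axis times angle).
In Python, from bench import get_state, get_image, camera_info, close_job gives the robot as it stands.
- The arm moves only by the tool jog_arm, never from a script. Its argument "targets" is a list of rows, each a list of 7 numbers: the turn, a rotation vector about the tool's x, y, z in degrees, then the shift along the tool's x, y, z in cm, then the finger opening in cm, from 0 to 8.7. In form: [[wx, wy, wz, tx, ty, tz, jaw], ...]. A call has 1 to 10 rows; each row shifts and turns the commanded pose from where the row before left it, along the tool's axes as they then stand; what a row does not reach is not made up. A row lasts 1/8 s, in which the tool goes at most 62.5 mm and 10.7 degrees, less where a joint would pass 70% of its speed; a pose out of reach is approached as far as the arm can. A call is refused whole if a number of a shift passes 6.25 or a number of a turn 10.7, either way. A call with a gripper value outside its range is refused whole. The fingers move at their own pace and stop on an object; "squeeze" is the grip in N (left out, the last holds). Time passes only in rows, so rows that do not move let the fingers close. It gives the time, the measured TCP pose, the force and the opening at its end, in the units of the state.
- get_state(): the state, without advancing time (a new reading comes with each control period).
- get_image(name): name is "scene" or "side" or "wrist"; returns (picture, depth): 384x512x3 uint8, red, green, blue; 384x512 float32, m along the optical axis (not along the pixel's ray), 0 where there is no reading.
- camera_info(name): a dict with "intrinsics" (3x3 intrinsics, pixels), "world_from_camera" (4x4, takes a point from camera to world coordinates); the wrist camera has in their place "mount" (4x4, takes a point from camera to tool coordinates, whose origin is the TCP and whose axes are the tool frame's). Camera axes: x right, y up, looking along -z (the intrinsics and any distortion apply to the point x, -y, -z); pixel columns grow to the right and rows downward; lengths in m; the calibration is good to about 2 mm. A picture is of the moment at which its call begins: read the wrist's pose just before it. camera_info takes no time and is no camera call.
- close_job(): hands the job in, once; it reports no verdict.
The state is a dict: "time": time; "joint_positions": joint angles; "qd": joint speeds; "joint_torque": joint torques, N m; "position": TCP position; "tool_rot": TCP orientation; "ft_force": force on the tool from outside, world axes, zero at the start; "torque": the same for the moment, N m; "grip_width": opening from 0.0 (shut) to 1.0 (fully open).
Only numpy, scipy, OpenCV 4.12 (cv2) and the standard library are available. Lean on these libraries where they do the work, as an engineer would, in place of code of your own. Each camera call takes 0.05 s, during which the arm holds its last target.

## Working session

There is one attempt and no reset: what is moved stays moved. The work goes in short steps, Python scripts to look and compute and a tool call to move; the robot and the scene stay as the last step left them, time stands still between calls to the robot, and variables do not carry over. Pictures are saved under pics/ and viewed, and the job is handed in when it is done.

Besides the shell and the picture viewer there is one more tool, called after "Emit:" as name([rows], argument=value, ...), one row to a line, values as JSON. jog_arm: Moves the arm, as the interface text tells. Its arguments: {"type":"object","properties":{"targets":{"type":"array"},"squeeze":{"type":"number"}},"required":["targets"]}

```bash
ls; mkdir -p pics; python3 - <<'E'
from bench import *
import cv2,numpy as np
s=get_state();print(s)
for n in("scene","side"):
    im,d=get_image(n);cv2.imwrite(f"pics/{n}0.png",im[:,:,::-1]);np.savez(f"pics/{n}0.npz",im=im,d=d)
    print(camera_info(n))
print(camera_info("wrist"))
E
```

```text
pics
{'time': 0.0, 'joint_positions': array([ 1.12612488,  0.32182025, -0.07004872,  1.45167942,  0.02259433,
        1.37077913, -0.05688465]), 'qd': array([-1.23081340e-03, -3.29905004e-04, -3.06731329e-04,  1.12181486e-03,
        1.76380152e-03,  6.91936201e-05, -1.22600383e-03]), 'joint_torque': array([-2.26180719e-04, -4.91297507e+01, -4.03852863e-01, -3.12527633e+01,
       -6.39656908e-02,  4.35798825e-02,  1.73731723e-04]), 'position': array([ 0.28756168, -0.58235777,  0.24046076]), 'tool_rot': array([ 0.86593636,  1.39368346, -0.86443921]), 'ft_force': array([-0.07032687, -0.09675719,  0.45988095]), 'torque': array([ 0.02031921,  0.02931254, -0.00264046]), 'grip_width': 0.9996537857712129}
{'intrinsics': array([[364.40096872,   0.        , 260.08604631],
       [  0.        , 364.40096872, 184.30713708],
       [  0.        ,   0.        ,   1.        ]]), 'world_from_camera': array([[-0.15946643, -0.68441101,  0.71144363,  1.31777921],
       [ 0.98702192, -0.0967189 ,  0.128192  ,  0.17083959],
       [-0.01892597,  0.72265277,  0.69095208,  0.84580644],
       [ 0.      
[... 399 characters left out ...]
4e-01],
       [-5.09080478e-04,  7.89863027e-01,  6.13283083e-01,
         7.51216711e-01],
       [ 0.00000000e+00,  0.00000000e+00,  0.00000000e+00,
         1.00000000e+00]])}
{'intrinsics': array([[334.8607562 ,   0.        , 259.04900841],
       [  0.        , 334.8607562 , 191.19624   ],
       [  0.        ,   0.        ,   1.        ]]), 'mount': array([[-2.05511356e-04,  2.88242756e-01, -9.57557346e-01,
        -1.43796166e-01],
       [-8.92204319e-04,  9.57556933e-01,  2.88242823e-01,
         7.92160068e-02],
       [ 9.99999581e-01,  9.13573973e-04,  6.03826083e-05,
         1.36502523e-03],
       [ 0.00000000e+00,  0.00000000e+00,  0.00000000e+00,
         1.00000000e+00]])}
```

View pics/scene0.png

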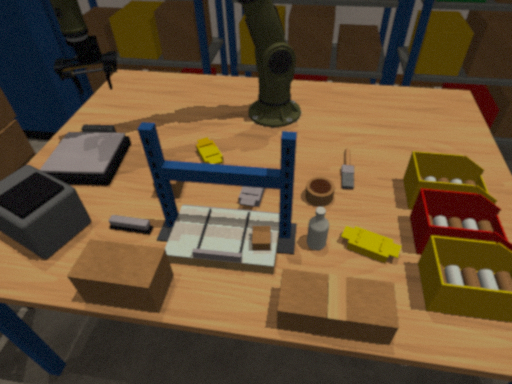

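View pics/side0.png

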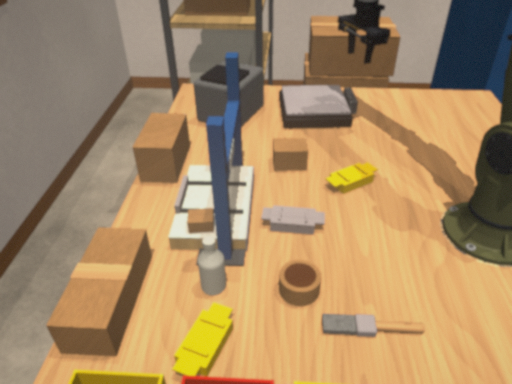

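The scene picture shows the bay at about (225,235). The gray tray is behind the beam at (251,195), with the tape at (320,190), the cleaner at (318,228) and the stapler at (130,223). In the side picture the tray is at (293,218), the tape at (300,283) and the carton at (290,153). I'll fit the positions from the depth clouds.

```bash
cat > h.py <<'E'
from bench import *
import cv2,numpy as np
from scipy.spatial.transform import Rotation as R
def cloud(n,im,d,T=None):
    c=camera_info(n);K=c["intrinsics"]
    T=c["world_from_camera"] if T is None else T
    v,u=np.mgrid[:d.shape[0],:d.shape[1]]
    P=np.stack([(u-K[0,2])/K[0,0]*d,-(v-K[1,2])/K[1,1]*d,-d],-1)
    P=P@T[:3,:3].T+T[:3,3]; P[d<=0]=np.nan
    return P
def grab(n,tag):
    s=get_state()
    im,d=get_image(n);cv2.imwrite(f"pics/{tag}.png",im[:,:,::-1])
    T=None
    if n=="wrist":
        T=np.eye(4);T[:3,:3]=R.from_rotvec(s["tool_rot"]).as_matrix();T[:3,3]=s["position"]
        T=T@camera_info(n)["mount"]
    P=cloud(n,im,d,T);np.savez(f"pics/{tag}.npz",im=im,d=d,P=P)
    return im,P
E
python3 - <<'E'
from h import *
acc=[]
W=(0.3,0.95,-0.3,0.35);res=0.00125
for n in("scene","side"):
    f=np.load(f"pics/{n}0.npz");P=cloud(n,f["im"],f["d"])
    b=P.reshape(-1,3);b=b[np.isfinite(b[:,0])&(abs(b[:,2])<.02)&(b[:,0]>.2)&(b[:,0]<.9)&(abs(b[:,1])<.4)]
    print(n,len(b),np.percentile(b[:,2],[5,50,95]))
    # top view map, color=orig & height
    H=np.full((520,520,3),0,np.uint8);Z=np.zeros((520,520))
    p=P.reshape(-1,3);c=f["im"].reshape(-1,3)
    ok=np.isfinite(p[:,0]);p=p[ok];c=c[ok]
    i=((0.95-p[:,0])/res).astype(int);j=((0.325-p[:,1])/res).astype(int)
    ok=(i>=0)&(i<520)&(j>=0)&(j<520);p=p[ok];c=c[ok];i=i[ok];j=j[ok]
    o=np.argsort(p[:,2]);
    for a,bb,cc,z in zip(i[o],j[o],c[o],p[o,2]):
        H[a:a+2,bb:bb+2]=cc[::-1]
    cv2.imwrite(f"pics/top_{n}.png",H)
    # tray points: height 20-45mm
E
```

```text
scene 21771 [-0.00318729 -0.00041593  0.00914964]
side 48212 [-0.00251608 -0.00011853  0.01047421]
```

```bash
python3 -c "
import cv2,numpy as np
cv2.imwrite('pics/tops.png',cv2.resize(np.hstack([cv2.imread('pics/top_scene.png'),cv2.imread('pics/top_side.png')]),(800,400)))"
```

```text
(no output)
```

View pics/tops.png

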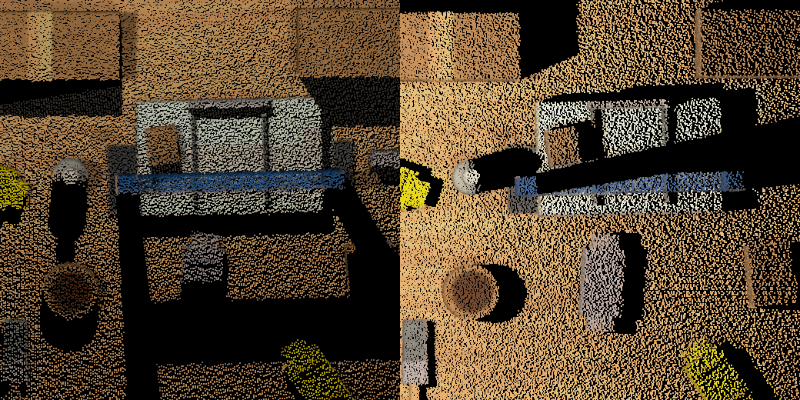

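The top views show the tray near (0.49, -0.01), long axis roughly along x. The bay front edge is near x=0.60. Next I'll get exact fits.

```bash
python3 - <<'E'
from h import *
A={}
for n in("scene","side"):
    f=np.load(f"pics/{n}0.npz");P=cloud(n,f["im"],f["d"]).reshape(-1,3);ok=np.isfinite(P[:,0]);A[n]=(P[ok],f["im"].reshape(-1,3)[ok].astype(int))
for n in A:
    P,C=A[n]
    m=(P[:,0]>.38)&(P[:,0]<.585)&(abs(P[:,1]+.01)<.07)&(P[:,2]>.018)&(P[:,2]<.045)
    q=P[m];print(n,len(q),"z pct",np.percentile(q[:,2],[5,25,50,75,95]).round(4))
    r=cv2.minAreaRect((q[:,:2]*1000).astype(np.float32));print(r)
    # deck top (white)
    m=(P[:,0]>.55)&(P[:,0]<.85)&(abs(P[:,1])<.2)&(abs(P[:,2]-.04)<.004)&(C.min(1)>110)
    q=P[m];print("deck",len(q),np.median(q[:,2]))
    r=cv2.minAreaRect((q[:,:2]*1000).astype(np.float32));print(r,cv2.boxPoints(r).round(1).tolist())
    # beam blue
    m=(C[:,2]-C[:,0]>35)&(P[:,2]>.19)&(P[:,2]<.26)&(P[:,0]>.55)&(P[:,0]<.8)&(abs(P[:,1])<.22)
    q=P[m]; 
    t=q[q[:,2]>.235]; t=t[abs(t[:,1])<.14]
    if len(t): print("beamtop z",np.median(t[:,2]),"rect",cv2.minAreaRect((t[:,:2]*1000).astype(np.float32)), np.polyfit(t[:,1],t[:,0],1))
    # front edge: fence profile by y-bins: min x of deck pts
    d=P[(P[:,0]>.55)&(P[:,0]<.85)&(abs(P[:,2]-.04)<.004)&(C.min(1)>110)]
    e=[]
    for y in np.arange(-.13,.13,.01):
        w=d[abs(d[:,1]-y)<.005]
        if len(w)>10:e.append((y,np.sort(w[:,0])[:3].mean(),np.sort(w[:,0])[-3:].mean()))
    e=np.array(e);
    for k in(1,2):
        c=np.polyfit(e[:,0],e[:,k],1);c=np.polyfit(e[abs(np.polyval(c,e[:,0])-e[:,k])<.004][:,0],e[abs(np.polyval(c,e[:,0])-e[:,k])<.004][:,k],1);print("edge",k,c)
E
```

```text
scene 370 z pct [0.0246 0.028  0.0292 0.0305 0.0339]
((531.4017944335938, -4.084442138671875), (66.05445861816406, 85.39097595214844), 85.93486022949219)
deck 3536 0.03935631827040181
((696.42431640625, -48.31707763671875), (187.67788696289062, 300.6532287597656), 1.7049800157546997) [[598.2000122070312, 99.19999694824219], [607.0999755859375, -201.39999389648438], [794.7000122070312, -195.8000030517578], [785.7000122070312, 104.69999694824219]]
beamtop z 0.24389397395307122 rect ((654.8117065429688, -5.0358428955078125), (31.691787719726562, 270.16778564453125), 0.5810884237289429) [-0.01196207  0.65747882]
edge 1 [-0.02322488  0.60362545]
edge 2 [0.13008061 0.77123593]
side 1136 z pct [0.0221 0.0282 0.0294 0.0306 0.0334]
((491.7529602050781, -2.782726287841797), (71.7015380859375, 156.63954162597656), 86.7627182006836)
deck 2963 0.039682480342133175
((694.6761474609375, -30.437744140625), (185.6619873046875, 333.2812805175781), 1.3381518125534058) [[598.0, 134.0], [605.7999877929688, -199.1999969482422], [791.4000244140625, -194.89999389648438], [783.5999755859375, 138.3000030517578]]
beamtop z 0.24463682396817282 rect ((652.311279296875, -37.275909423828125), (29.988506317138672, 204.94508361816406), 1.417849063873291) [-0.08342916  0.64407427]
edge 1 [-0.02750183  0.60267483]
edge 2 [0.04958271 0.7787191 ]
```

```bash
cat >> h.py <<'E'
def st():
    s=get_state();M=R.from_rotvec(s["tool_rot"]).as_matrix()
    print("t%.2f"%s["time"],"p",(s["position"]*1000).round(1),"x",M[:,0].round(3),"y",M[:,1].round(3),"z",M[:,2].round(3),"F",s["ft_force"].round(1),"g",round(s["grip_width"]*87,1),"q",s["joint_positions"].round(2))
    return s,M
E
python3 - <<'E'
from h import *
st()
f=np.load("pics/scene0.npz");P=cloud("scene",f["im"],f["d"]).reshape(-1,3)
f2=np.load("pics/side0.npz");P2=cloud("side",f2["im"],f2["d"]).reshape(-1,3)
a=np.deg2rad(1.5)
for n,Q in(("scene",P),("side",P2)):
    Q=Q[np.isfinite(Q[:,0])]
    o=np.array([.6035,-.05]);B=(Q[:,:2]-o)@np.array([[np.cos(a),-np.sin(a)],[np.sin(a),np.cos(a)]])
    # guides: z 46-54
    m=(abs(Q[:,2]-.049)<.004)&(B[:,0]>.02)&(B[:,0]<.165)
    h,e=np.histogram(B[m,1],bins=np.arange(-.08,.08,.004));print(n,[(round(x+.002,3),c) for x,c in zip(e,h) if c>5])
    for lo,hi in((.02,.09),(.09,.165)):
        for s in(-1,1):
            k=m&(B[:,0]>lo)&(B[:,0]<hi)&(abs(B[:,1]-s*.058)<.012)
            if k.sum()>5:print(lo,s,k.sum(),np.median(B[k,1]))
    m=(Q[:,2]>.055)&(Q[:,2]<.075)&(B[:,0]>.15)&(B[:,0]<.2)&(abs(B[:,1])<.08)
    if m.sum()>10:print("stop",m.sum(),B[m].min(0),B[m].max(0),np.median(B[m],0))
    m=(Q[:,2]>.044)&(Q[:,2]<.075)&(B[:,0]<-.1)&(B[:,0]>-.2)
    # uprights
    m=(Q[:,2]>.26)&(Q[:,2]<.355)&(B[:,0]>.0)&(B[:,0]<.1)
    for s in(-1,1):
        k=m&(np.sign(B[:,1])==s);print("upr",s,k.sum(),B[k].min(0) if k.any() else "",B[k].max(0) if k.any() else "")
E
```

```text
t0.10 p [ 287.6 -582.4  240.6] x [-0.001  0.002 -1.   ] y [ 0.897  0.443 -0.   ] z [ 0.443 -0.897 -0.002] F [ 0.3 -0.6 -1.4] g 86.9 q [ 1.13  0.32 -0.07  1.45  0.02  1.37 -0.06]
scene [(np.float64(-0.062), np.int64(6)), (np.float64(-0.058), np.int64(55)), (np.float64(-0.054), np.int64(36)), (np.float64(0.054), np.int64(13)), (np.float64(0.058), np.int64(54)), (np.float64(0.062), np.int64(29))]
0.02 -1 44 -0.05707811047821352
0.02 1 45 0.05870481684300988
0.09 -1 53 -0.05699574251558034
0.09 1 51 0.058522710862067444
stop 291 [ 0.17149587 -0.06540628] [0.18702449 0.06495376] [0.18171618 0.00142706]
upr -1 585 [ 0.03457552 -0.18526631] [ 0.06805755 -0.14929407]
upr 1 479 [0.03828564 0.15143714] [0.06906203 0.18508454]
side [(np.float64(-0.062), np.int64(21)), (np.float64(-0.058), np.int64(50)), (np.float64(-0.054), np.int64(30)), (np.float64(0.054), np.int64(6)), (np.float64(0.058), np.int64(29)), (np.float64(0.062), np.int64(14))]
0.02 -1 41 -0.05646129781608309
0.02 1 30 0.059349614557121386
0.09 -1 62 -0.057294495513511484
0.09 1 19 0.05845276350822074
stop 198 [ 0.17144667 -0.06581046] [0.18406272 0.06638848] [0.17646721 0.00906464]
upr -1 508 [ 0.00585358 -1.01368735] [ 0.06385707 -0.14680585]
upr 1 759 [0.03266275 0.15223963] [0.0643912  0.18716819]
```

```bash
cat >> h.py <<'E'
BO=np.array([.6035,-.0495,0]);BY=np.deg2rad(1.5)
RB=R.from_euler('z',BY).as_matrix()
def b2w(p):return BO+RB@np.asarray(p,float)
def tool(yaw,pitch=0):
    """yaw deg: heading; pitch deg: fingers lean forward (body back). tool x=down/forward, z=left"""
    c,s=np.cos(np.deg2rad(pitch)),np.sin(np.deg2rad(pitch))
    M=np.array([[s,-c,0],[0,0,1],[-c,-s,0]])  # cols x,y,z
    M=np.column_stack([[s,0,-c],[-c,0,-s],[0,1,0]])
    return R.from_euler('z',yaw,degrees=True).as_matrix()@M
def plan(wps,start=None,dmax=45,amax=9.5,dec=1):
    """wps: list of (pos,M,jaw,nmin)"""
    if start is None:
        s=get_state();start=(s["position"],R.from_rotvec(s["tool_rot"]).as_matrix())
    p,M=np.array(start[0]),np.array(start[1]);rows=[]
    for (p1,M1,jaw,nmin) in wps:
        p1=np.asarray(p1,float)
        rv=R.from_matrix(M1@M.T).as_rotvec();dp=p1-p
        n=max(nmin,int(np.ceil(np.linalg.norm(dp)*1000/dmax)),int(np.ceil(np.rad2deg(np.linalg.norm(rv))/amax)))
        p0,M0=p.copy(),M.copy()
        for k in range(1,n+1):
            pt=p0+dp*k/n;Mt=R.from_rotvec(rv*k/n).as_matrix()@M0
            w=np.rad2deg(R.from_matrix(M.T@Mt).as_rotvec()).round(dec)+0.
            t=(M.T@(pt-p)*100).round(dec+1)+0.
            rows.append([float(x) for x in (*w,*t)]+[jaw])
            p=p+M@(t/100);M=M@R.from_rotvec(np.deg2rad(w)).as_matrix()
    print(len(rows),"rows; end",(p*1000).round(1))
    for i in range(0,len(rows),10):print("["+",".join("["+",".join("%g"%x for x in r)+"]" for r in rows[i:i+10])+"]")
    return p,M
E
python3 - <<'E'
from h import *
s,M=st()
T=tool(-3.5)
p=s["position"]
# stepwise: rotate about world z +150
A=R.from_euler('z',75,degrees=True).as_matrix()@M
plan([([.40,-.30,.24],A,8.7,8),([.485,-.003,.21],T,8.7,8)])
E
```

```text
t0.10 p [ 287.6 -582.4  240.6] x [-0.001  0.002 -1.   ] y [ 0.897  0.443 -0.   ] z [ 0.443 -0.897 -0.002] F [ 0.3 -0.6 -1.4] g 86.9 q [ 1.13  0.32 -0.07  1.45  0.02  1.37 -0.06]
16 rows; end [485.  -3. 210.]
[[-9.4,0,0,0.01,2.82,-2.54,8.7],[-9.3,0,0,0.01,3.2,-2.05,8.7],[-9.4,0,0,0.01,3.49,-1.5,8.7],[-9.4,0,-0.1,0.01,3.69,-0.91,8.7],[-9.4,0,0,0.01,3.79,-0.3,8.7],[-9.3,0,0,0,3.78,0.32,8.7],[-9.4,0,0,0.01,3.69,0.93,8.7],[-9.4,0,0,0,3.48,1.52,8.7],[-9.4,0,0,0.37,3.43,1.77,8.7],[-9.4,0,0,0.38,3.1,2.31,8.7]]
[[-9.4,0,0,0.37,2.68,2.78,8.7],[-9.4,0,0,0.37,2.19,3.18,8.7],[-9.4,0,-0.1,0.38,1.64,3.49,8.7],[-9.4,0,0,0.37,1.04,3.72,8.7],[-9.4,0,0,0.37,0.43,3.84,8.7],[-9.4,-0.1,0,0.37,-0.21,3.85,8.7]]
```

Emit:
jog_arm([
  [-9.4,0,0,0,2.8,-2.5,8.7],
  [-9.4,0,0,0,3.2,-2.0,8.7],
  [-9.4,0,0,0,3.5,-1.5,8.7],
  [-9.4,0,0,0,3.7,-0.9,8.7],
  [-9.4,0,0,0,3.8,-0.3,8.7],
  [-9.4,0,0,0,3.8,0.3,8.7],
  [-9.4,0,0,0,3.7,0.9,8.7],
  [-9.4,0,0,0,3.5,1.5,8.7],
  [-9.4,0,0,0.4,3.4,1.8,8.7],
  [-9.4,0,0,0.4,3.1,2.3,8.7],
])

```text
time: 1.35
position: [0.421, -0.2249, 0.2331]
tool_rot: [-0.418, 1.53, 0.419]
ft_force: [0.5, 0.5, 1.1]
grip_width: 1.0
```

Emit:
jog_arm([
  [-9.4,0,0,0.4,2.7,2.8,8.7],
  [-9.4,0,0,0.4,2.2,3.2,8.7],
  [-9.4,0,0,0.4,1.6,3.5,8.7],
  [-9.4,0,0,0.4,1.0,3.7,8.7],
  [-9.4,0,0,0.4,0.4,3.8,8.7],
  [-9.4,0,0,0.4,-0.2,3.8,8.7],
])

```text
time: 2.1
position: [0.4846, -0.0033, 0.2092]
tool_rot: [-1.171, 1.234, 1.17]
ft_force: [-0.7, -0.2, 0.5]
grip_width: 1.003
```

```bash
python3 - <<'E'
from h import *
st();im,P=grab("wrist","w1");st()
Q=P.reshape(-1,3);C=im.reshape(-1,3).astype(int);ok=np.isfinite(Q[:,0]);Q=Q[ok];C=C[ok]
b=Q[(abs(Q[:,2])<.015)];print("bench",np.median(b[:,2]))
m=(Q[:,0]>.38)&(Q[:,0]<.59)&(abs(Q[:,1]+.005)<.06)&(Q[:,2]>.018)&(Q[:,2]<.045)
q=Q[m];print(len(q),np.median(q[:,2]),cv2.minAreaRect((q[:,:2]*1000).astype(np.float32)))
E
```

```text
t2.10 p [484.6  -3.3 209.2] x [-0. -0. -1.] y [-0.999  0.052  0.   ] z [ 0.052  0.999 -0.   ] F [-0.7 -0.2  0.5] g 87.2 q [ 0.63  0.02 -0.68  1.87  0.01  1.26  1.47]
t2.15 p [485.2   3.  209. ] x [ 0.001  0.004 -1.   ] y [-0.999  0.041 -0.   ] z [0.041 0.999 0.004] F [0.3 4.1 0.3] g 87.2 q [ 0.63  0.02 -0.69  1.87  0.01  1.26  1.47]
bench 0.0007625742071635799
9218 0.030799070260814243 ((491.76141357421875, -5.005393981933594), (66.19482421875, 158.36309814453125), 86.15150451660156)
```

View pics/w1.png

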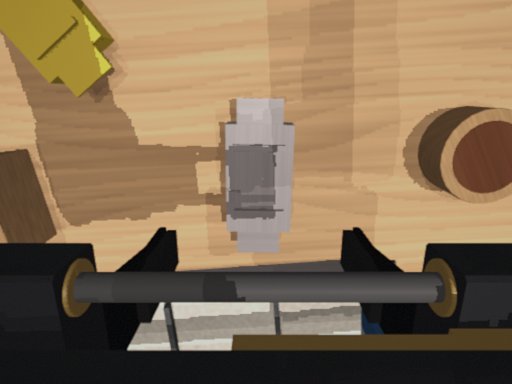

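The wrist picture shows the tray at (258,175) between the fingers, clear of the carton and tape. The arm was still settling during the shot, so I'll take one more.

```bash
python3 - <<'E'
from h import *
for k in range(2):
    st();im,P=grab("wrist","w2%d"%k)
    Q=P.reshape(-1,3);Q=Q[np.isfinite(Q[:,0])]
    m=(Q[:,0]>.38)&(Q[:,0]<.59)&(abs(Q[:,1]+.005)<.06)&(Q[:,2]>.018)&(Q[:,2]<.045)
    q=Q[m];print(len(q),np.median(q[:,2]),cv2.minAreaRect((q[:,:2]*1000).astype(np.float32)))
    d=Q[(abs(Q[:,2]-.04)<.004)&(Q[:,0]>.585)&(Q[:,0]<.7)]
    e=[]
    for y in np.arange(-.13,.05,.01):
        w=d[abs(d[:,1]-y)<.005]
        if len(w)>10:e.append((y,np.sort(w[:,0])[:3].mean()))
    print(np.round(e,4).tolist())
st()
E
```

```text
t2.15 p [485.2   3.  209. ] x [ 0.001  0.004 -1.   ] y [-0.999  0.041 -0.   ] z [0.041 0.999 0.004] F [0.3 4.1 0.3] g 87.2 q [ 0.63  0.02 -0.69  1.87  0.01  1.26  1.47]
9227 0.030813960618888914 ((491.7403564453125, -4.815135955810547), (66.2173080444336, 158.35302734375), 85.77217102050781)
[[-0.13, 0.6476], [-0.12, 0.6362], [-0.11, 0.6214], [-0.1, 0.622], [-0.09, 0.6223], [-0.08, 0.6231], [-0.07, 0.6232], [-0.06, 0.6237], [-0.05, 0.6242], [-0.04, 0.6243], [-0.03, 0.6253], [-0.02, 0.6256], [-0.01, 0.6259], [-0.0, 0.6264], [0.01, 0.6275], [0.02, 0.6273], [0.03, 0.6273], [0.04, 0.6282]]
t2.20 p [484.7   0.6 209.1] x [-0.     0.002 -1.   ] y [-0.999  0.048  0.   ] z [0.048 0.999 0.002] F [ 0.5  0.3 -0.4] g 86.6 q [ 0.63  0.02 -0.69  1.87  0.01  1.26  1.47]
9238 0.030778002565562873 ((491.8819580078125, -5.044872283935547), (66.17537689208984, 158.56455993652344), 85.96788787841797)
[[-0.13, 0.6434], [-0.12, 0.6263], [-0.11, 0.6194], [-0.1, 0.6208], [-0.09, 0.6213], [-0.08, 0.6219], [-0.07, 0.622], [-0.06, 0.6228], [-0.05, 0.6233], [-0.04, 0.6237], [-0.03, 0.6245], [-0.02, 0.6252], [-0.01, 0.6253], [-0.0, 0.6262], [0.01, 0.6269], [0.02, 0.6269], [0.03, 0.6277], [0.04, 0.6281]]
t2.25 p [484.4  -2.2 209.1] x [-0.001  0.001 -1.   ] y [-0.999  0.054  0.001] z [0.054 0.999 0.   ] F [-0.8 -1.2  0.2] g 87.0 q [ 0.63  0.02 -0.68  1.87  0.01  1.26  1.46]
```

```bash
python3 - <<'E'
from h import *
c=np.array([.485,-.003,.2095]);T0=tool(-3.5)
t=np.array([.4918,-.0045])
p,M=plan([([*t,.10],tool(-4),8.7,4),([*t,.022],tool(-4),8.7,5)],start=(c,T0))
E
```

```text
9 rows; end [491.8  -4.5  22. ]
[[0.1,0,0,2.74,-0.17,-0.03,8.7],[0.2,0,0,2.73,-0.17,-0.02,8.7],[0.1,0,0,2.74,-0.18,-0.03,8.7],[0.1,0,0,2.74,-0.17,-0.03,8.7],[0,0,0,1.56,0,0,8.7],[0,0,0,1.56,0,0,8.7],[0,0,0,1.56,0,0,8.7],[0,0,0,1.56,0,0,8.7],[0,0,0,1.56,0,0,8.7]]
```

Emit:
jog_arm([
  [0.1,0,0,2.7,-0.2,0,8.7],
  [0.1,0,0,2.7,-0.2,0,8.7],
  [0.1,0,0,2.7,-0.2,-0.1,8.7],
  [0.2,0,0,2.8,-0.1,-0.1,8.7],
  [0,0,0,2.0,0,0,8.7],
  [0,0,0,2.0,0,0,8.7],
  [0,0,0,1.8,0,0,8.7],
  [0,0,0,1.5,0,0,8.7],
  [0,0,0,0.6,0,0,8.7],
  [0,0,0,0,0,0,8.7],
])

```text
time: 3.5
position: [0.4914, -0.0068, 0.0213]
tool_rot: [-1.16, 1.24, 1.16]
ft_force: [0.5, 0.2, 0.5]
grip_width: 0.998
```

Emit:
jog_arm([
  [0,0,0,0,0,0,6.0],
  [0,0,0,0,0,0,6.0],
  [0,0,0,0,0,0,6.0],
  [0,0,0,0,0,0,6.0],
], squeeze=20)

```text
time: 4.0
position: [0.492, -0.0062, 0.022]
tool_rot: [-1.16, 1.239, 1.16]
ft_force: [0.3, 2.4, 2.3]
grip_width: 0.754
```

```bash
python3 - <<'E'
from h import *
s,M=st()
# commanded approx
z=.0205
c=np.array([*s["position"][:2],s["position"][2]])
off=c[:2]-np.array([.4918,-.0045]);print(off*1000)
tgt=b2w([-.083,0,0])
print(tgt)
a=[c[0],c[1],c[2]+.015]
plan([(a,M,6,2),([*tgt[:2],c[2]+.015],tool(1.5),6,8),([*tgt[:2],c[2]+.001],tool(1.5),6,3)])
E
```

```text
t4.00 p [492.   -6.2  22. ] x [ 0.001  0.    -1.   ] y [-0.998  0.066 -0.001] z [0.066 0.998 0.001] F [0.3 2.4 2.3] g 65.6 q [ 0.56  0.28 -0.66  2.04  0.22  0.88  1.28]
[ 0.2005001  -1.72396359]
[ 0.52052844 -0.05167269  0.        ]
13 rows; end [520.5 -51.7  23. ]
[[0,0,0,-0.75,0,0,6],[0,0,0,-0.75,0,0,6],[-0.7,0,0,0,-0.39,-0.54,6],[-0.6,0,0,0,-0.39,-0.55,6],[-0.7,0,0,0,-0.38,-0.55,6],[-0.7,0,0,0,-0.38,-0.56,6],[-0.6,0,0,0,-0.36,-0.56,6],[-0.7,0,0,0,-0.37,-0.57,6],[-0.6,0,0.1,0,-0.35,-0.56,6],[-0.7,0,0,0,-0.35,-0.58,6]]
[[0,0,0,0.47,0,0,6],[0,0,0,0.46,0,0,6],[0,0,0,0.47,0,0,6]]
```

Emit:
jog_arm([
  [0,0,0,-0.8,0,0,6],
  [0,0,0,-0.8,0,0,6],
  [-0.7,0,0,0,-0.4,-0.5,6],
  [-0.6,0,0,0,-0.4,-0.6,6],
  [-0.7,0,0,0,-0.4,-0.5,6],
  [-0.7,0,0,0,-0.4,-0.6,6],
  [-0.6,0,0,0,-0.4,-0.6,6],
  [-0.7,0,0,0,-0.3,-0.6,6],
  [-0.6,0,0,0,-0.3,-0.6,6],
  [-0.7,0,0,0,-0.3,-0.6,6],
])

```text
time: 5.25
position: [0.5195, -0.0541, 0.0375]
tool_rot: [-1.229, 1.197, 1.229]
ft_force: [-0.3, -0.1, -3.0]
grip_width: 0.758
```

Emit:
jog_arm([
  [0,0,0,0.5,0,0,6],
  [0,0,0,0.5,0,0,6],
  [0,0,0,0.4,0,0,6],
  [0,0,0,0.1,0,0,6],
])

```text
time: 5.75
position: [0.5189, -0.0533, 0.0221]
tool_rot: [-1.228, 1.197, 1.229]
ft_force: [-0.7, 0.8, -0.2]
grip_width: 0.759
```

```bash
python3 - <<'E'
from h import *
s,M=st()
print(RB.T@(s["position"]-BO)*1000, np.rad2deg(np.arctan2(-M[0,2],M[1,2])))
im,P=grab("side","s2")
cv2.imwrite("pics/s2c.png",cv2.resize(im[120:320,150:400,::-1],(750,600),interpolation=cv2.INTER_CUBIC))
E
```

```text
t5.75 p [518.9 -53.3  22.1] x [-0.001  0.    -1.   ] y [-1.    -0.026  0.001] z [-0.026  1.     0.   ] F [-0.7  0.8 -0.2] g 66.0 q [ 0.61  0.34 -0.63  1.97  0.25  0.91  1.45]
[-84.71068393  -1.6228588   22.05049477] 1.5139036460483308
```

View pics/s2c.png

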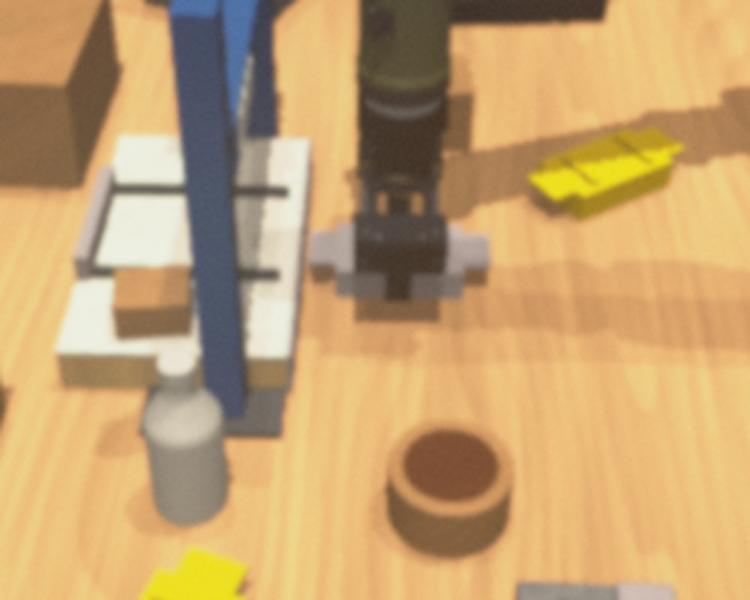

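The side picture shows the tray held square in front of the fence, with its far tab a few mm short of it at crop (310,245). Next: slide it to the fence, release, and regrip at the near tab.

Emit:
jog_arm([
  [0,0,0,0,-0.2,0,6],
  [0,0,0,0,-0.2,0,6],
  [0,0,0,0,-0.2,0,6],
  [0,0,0,0,0,0,6],
])

```text
time: 6.3
position: [0.5248, -0.0535, 0.0223]
tool_rot: [-1.228, 1.198, 1.229]
ft_force: [-2.3, -0.1, -1.2]
grip_width: 0.756
```

```bash
python3 - <<'E'
from h import *
s,M=st()
print(RB.T@(s["position"]-BO)*1000)
E
```

```text
t6.30 p [524.8 -53.5  22.3] x [-0.001 -0.    -1.   ] y [-1.    -0.026  0.001] z [-0.026  1.    -0.   ] F [-2.3 -0.1 -1.2] g 65.7 q [ 0.61  0.35 -0.63  1.96  0.26  0.91  1.44]
[-78.79927239  -1.95590065  22.31785334]
```

Emit:
jog_arm([
  [0,0,0,0,0,0,8.7],
  [0,0,0,0,0,0,8.7],
  [0,0,0,0,0,0,8.7],
  [0,0,0,-0.4,1.5,0,8.7],
  [0,0,0,-0.5,2.5,0,8.7],
  [0,0,0,-0.5,2.0,0,8.7],
  [0,0,0,-0.4,1.0,0,8.7],
  [0,0,0,0,0,0,8.7],
])

```text
time: 7.3
position: [0.4551, -0.0557, 0.041]
tool_rot: [-1.229, 1.197, 1.227]
ft_force: [-0.6, 1.0, -0.3]
grip_width: 0.999
```

```bash
python3 - <<'E'
from h import *
s,M=st()
print(RB.T@(s["position"]-BO)*1000)
im,P=grab("wrist","w3")
Q=P.reshape(-1,3);Q=Q[np.isfinite(Q[:,0])]
m=(Q[:,0]>.38)&(Q[:,0]<.62)&(abs(Q[:,1]+.05)<.06)&(Q[:,2]>.018)&(Q[:,2]<.036)
B=(Q[m]-BO)@RB*1000
print(B.min(0),np.median(B,0))
n=B[B[:,0]<-140];print("near tab y",n.min(0),n.max(0))
im,P=grab("side","s3")
cv2.imwrite("pics/c3.png",np.hstack([cv2.resize(im[120:320,200:400,::-1],(400,400),interpolation=cv2.INTER_CUBIC),cv2.resize(cv2.imread("pics/w3.png"),(400,400))]))
E
```

```text
t7.30 p [455.1 -55.7  41. ] x [ 0.001 -0.001 -1.   ] y [-1.    -0.025 -0.001] z [-0.025  1.    -0.001] F [-0.6  1.  -0.3] g 86.9 q [ 0.7   0.18 -0.67  2.1   0.14  0.9   1.54]
[-148.52166807   -2.32066142   41.02362301]
[-159.64102975  -56.08888016   18.03918821] [-137.78531685   -4.84799402   30.71976705]
near tab y [-159.64102975  -56.08888016   21.10212946] [-140.00251368   49.05230332   35.9937863 ]
```

View pics/c3.png

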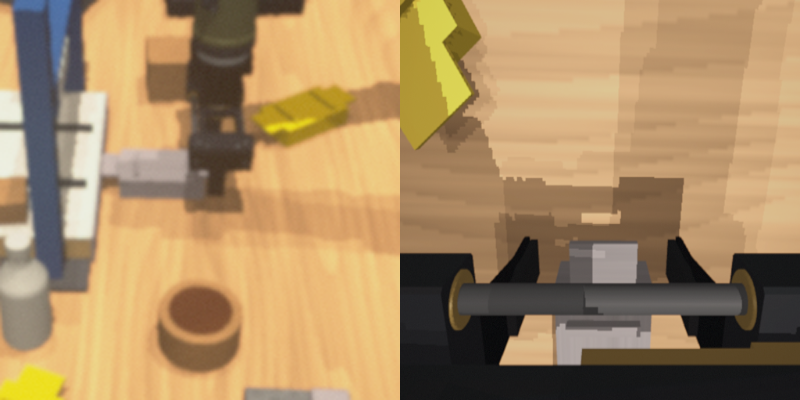

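The pictures show the tray against the fence (left, tab end at (105,170)) and the near tab between the jaws (right, (600,265)). Now I'll close on the tab and plan the arc.

Emit:
jog_arm([
  [0,0,0,0,0,0,4.0],
  [0,0,0,0,0,0,4.0],
  [0,0,0,0,0,0,4.0],
  [0,0,0,0,0,0,4.0],
  [0,0,0,0,0,0,4.0],
], squeeze=20)

```text
time: 8.02
position: [0.4554, -0.0553, 0.0405]
tool_rot: [-1.228, 1.197, 1.228]
ft_force: [0.0, 0.3, 0.0]
grip_width: 0.519
```

```bash
cat > arc.py <<'E'
from h import *
G=np.array([-69.7,28.0])   # grip in tray (x,z) mm
pts=np.array([[79,30],[79,26],[55,0],[-55,0],[55,30],[36,35],[30,35],[36,30]],float)
def rot(th,p):
    t=np.deg2rad(th);p=np.asarray(p,float);x,z=p[...,0],p[...,1]
    return np.stack([x*np.cos(t)+z*np.sin(t),-x*np.sin(t)+z*np.cos(t)],-1)
def pose(th,gap=1.5,up=1.0):
    r=rot(th,pts)
    if th<=90:
        dz=-r[:,1].min()+up*min(1,th/30)
        # front contour below deck height
        # sample outline of floor side
        seg=np.concatenate([np.linspace([79,26],[79,30],9),np.linspace([79,30],[36,30],60),np.linspace([36,30],[36,35],9),[[30,35]]])
        q=rot(th,seg);zz=q[:,1]+dz
        dx=-gap-q[zz<40,0].max() 
        return np.array([dx,dz])
    k=38.5-min(1,(th-90)/15)*1.0   # tray x at the edge
    e=rot(th,[k,30.3])
    return np.array([0,40])-e+np.array([-gap*max(0,1-(th-90)/10),0.3])
def tcp(th,phi,yb,d=13.0,zoff=0,xoff=0):
    g=pose(th)+rot(th,G)
    back=np.array([-np.sin(np.deg2rad(phi)),np.cos(np.deg2rad(phi))])
    t=g+d*back
    return b2w([(t[0]+xoff)/1000,yb,(t[1]+zoff)/1000]),g
if __name__=="__main__":
    for th in range(0,121,5):
        p,g=tcp(th,0,0);print(th,pose(th).round(1),g.round(1))
E
python3 arc.py; python3 - <<'E'
from h import *
s,M=st();print(RB.T@(s["position"]-BO)*1000)
E
```

```text
0 [-80.5   0. ] [-150.2   28. ]
5 [-82.8   5. ] [-149.8   38.9]
10 [-84.5   9.9] [-148.3   49.6]
15 [-85.6  14.7] [-145.7   59.8]
20 [-86.   19.5] [-141.9   69.6]
25 [-85.8  24.1] [-137.1   78.9]
30 [-84.9  28.5] [-131.3   87.6]
35 [-83.4  32.5] [-124.5   95.5]
40 [-81.3  36.4] [-116.7  102.6]
45 [-78.6  39.9] [-108.1  109. ]
50 [-75.3  44.8] [-98.6 116.2]
55 [-71.4  50.8] [-88.4 124. ]
60 [-67.   56.4] [-77.6 130.8]
65 [-62.1  61.6] [-66.2 136.6]
70 [-56.7  66.3] [-54.2 141.4]
75 [-50.9  70.6] [-41.9 145.2]
80 [-44.8  74.3] [-29.3 147.8]
85 [-38.3  77.4] [-16.5 149.3]
90 [-31.5  80. ] [ -3.5 149.7]
95 [-27.6  81. ] [  6.4 148. ]
100 [-23.3  82.8] [ 16.4 146.6]
105 [-19.6  84.4] [ 25.5 144.4]
110 [-15.6  85.9] [ 34.5 141.8]
115 [-11.6  87.1] [ 43.2 138.4]
120 [-7.5 87.9] [ 51.6 134.3]
t8.03 p [455.4 -55.3  40.5] x [-0.  0. -1.] y [-1.    -0.026  0.   ] z [-0.026  1.     0.   ] F [0.  0.3 0. ] g 45.1 q [ 0.7   0.18 -0.67  2.1   0.14  0.9   1.54]
[-148.22714206   -1.8879831    40.4970702 ]
```

```bash
cat > run1.py <<'E'
import sys
from arc import *
a,b,n,ph0,ph1,step=[float(x) for x in sys.argv[1:7]]
w=[]
N=int((b-a)/step)
for k in range(1,N+1):
    th=a+k*step;phi=ph0+(ph1-ph0)*k/N
    p,_=tcp(th,phi,-.0015,d=12.5);w.append((p,tool(1.5,phi),4,int(n)))
plan(w)
E
python3 run1.py 0 45 1 0 12 3
```

```text
15 rows; end [492.9 -53.9 121.2]
[[0,0,-0.8,-0.66,0.2,0.04,4],[0,0,-0.8,-0.65,-0.04,0,4],[0,0,-0.8,-0.63,-0.09,0,4],[0,0,-0.8,-0.62,-0.14,0,4],[0,0,-0.8,-0.6,-0.19,0,4],[0,0,-0.8,-0.58,-0.23,0,4],[0,0,-0.8,-0.55,-0.28,0,4],[0,0,-0.8,-0.53,-0.33,0,4],[0,0,-0.8,-0.5,-0.36,0,4],[0,0,-0.8,-0.46,-0.41,0,4]]
[[0,0,-0.8,-0.42,-0.44,0,4],[0,0,-0.8,-0.38,-0.48,0,4],[0,0,-0.8,-0.35,-0.51,0,4],[0,0,-0.8,-0.3,-0.55,0,4],[0,0,-0.8,-0.27,-0.57,0,4]]
```

Emit:
jog_arm([
  [0,0,-0.8,-0.66,0.2,0,4],
  [0,0,-0.8,-0.65,0,0,4],
  [0,0,-0.8,-0.63,-0.1,0,4],
  [0,0,-0.8,-0.62,-0.15,0,4],
  [0,0,-0.8,-0.6,-0.2,0,4],
  [0,0,-0.8,-0.58,-0.25,0,4],
  [0,0,-0.8,-0.55,-0.3,0,4],
  [0,0,-0.8,-0.53,-0.35,0,4],
  [0,0,-0.8,-0.5,-0.35,0,4],
  [0,0,-0.8,-0.45,-0.4,0,4],
])

```text
time: 9.28
position: [0.4687, -0.0549, 0.0993]
tool_rot: [-1.288, 1.095, 1.129]
ft_force: [-8.0, -0.7, 1.7]
grip_width: 0.499
```

```bash
python3 - <<'E'
from h import *
s,M=st();print(RB.T@(s["position"]-BO)*1000)
im,P=grab("side","s4")
cv2.imwrite("pics/c4.png",cv2.resize(im[120:320,200:400,::-1],(600,600),interpolation=cv2.INTER_CUBIC))
E
```

```text
t9.28 p [468.7 -54.9  99.3] x [ 0.135  0.004 -0.991] y [-0.991 -0.026 -0.135] z [-0.026  1.     0.   ] F [-8.  -0.7  1.7] g 43.4 q [ 0.76 -0.   -0.68  2.13 -0.02  0.88  1.69]
[-134.87783873   -1.83612921   99.3312906 ]
```

View pics/c4.png

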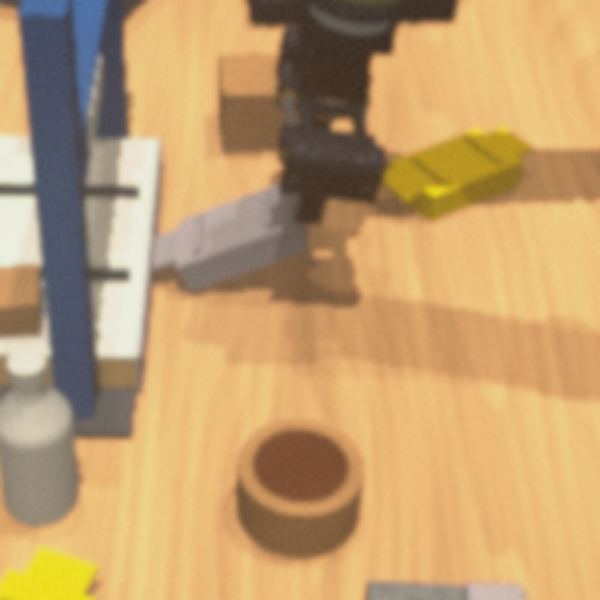

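The side picture shows the tray tilted about 30° with its tab on the fence at crop (155,250). There's 8 N against the fence, so I'll back off 2 mm and continue.

```bash
sed -i 's/d=12.5)/d=12.5,xoff=float(sys.argv[7]))/' run1.py; python3 run1.py 30 60 1 8 20 3 -2.5
```

```text
10 rows; end [519.2 -53.2 142.5]
[[0,0,-1.4,-0.45,-0.35,0.04,4],[0,0,-1.2,-0.38,-0.47,0,4],[0,0,-1.2,-0.34,-0.51,0,4],[0,0,-1.2,-0.29,-0.54,0,4],[0,0,-1.2,-0.25,-0.58,0,4],[0,0,-1.2,-0.24,-0.6,0,4],[0,0,-1.2,-0.33,-0.67,0,4],[0,0,-1.2,-0.27,-0.69,0,4],[0,0,-1.2,-0.22,-0.71,0,4],[0,0,-1.2,-0.16,-0.73,0,4]]
```

Emit:
jog_arm([
  [0,0,-1.4,-0.5,-0.2,0,4],
  [0,0,-1.2,-0.4,-0.45,0,4],
  [0,0,-1.2,-0.35,-0.5,0,4],
  [0,0,-1.2,-0.3,-0.55,0,4],
  [0,0,-1.2,-0.25,-0.6,0,4],
  [0,0,-1.2,-0.25,-0.6,0,4],
  [0,0,-1.2,-0.3,-0.65,0,4],
  [0,0,-1.2,-0.25,-0.7,0,4],
  [0,0,-1.2,-0.2,-0.7,0,4],
  [0,0,-1.2,-0.15,-0.75,0,4],
])

```text
time: 10.58
position: [0.52, -0.0536, 0.1432]
tool_rot: [-1.371, 0.929, 0.964]
ft_force: [-0.0, 0.7, -2.3]
grip_width: 0.497
```

```bash
python3 - <<'E'
from h import *
s,M=st();print(RB.T@(s["position"]-BO)*1000)
E
python3 run1.py 60 90 1 20 32 3 -2
```

```text
t10.57 p [520.  -53.6 143.2] x [ 0.346  0.009 -0.938] y [-0.938 -0.024 -0.347] z [-0.026  1.    -0.   ] F [-0.   0.7 -2.3] g 43.3 q [ 0.77 -0.1  -0.65  2.15 -0.16  0.73  1.81]
[-83.54555292  -1.93164937 143.15537944]
10 rows; end [591.4 -51.4 160.3]
[[0,0,-0.9,-0.06,-0.69,0.04,4],[0,0,-1.2,-0.05,-0.74,0,4],[0,0,-1.2,0.01,-0.74,0,4],[0,0,-1.2,0.06,-0.75,0,4],[0,0,-1.2,0.12,-0.73,0,4],[0,0,-1.2,0.18,-0.73,0,4],[0,0,-1.2,0.23,-0.71,0,4],[0,0,-1.2,0.29,-0.7,0,4],[0,0,-1.2,0.34,-0.67,0,4],[0,0,-1.2,0.39,-0.65,0,4]]
```

Emit:
jog_arm([
  [0,0,-0.9,-0.05,-0.7,0,4],
  [0,0,-1.2,-0.05,-0.75,0,4],
  [0,0,-1.2,0,-0.75,0,4],
  [0,0,-1.2,0.05,-0.75,0,4],
  [0,0,-1.2,0.1,-0.75,0,4],
  [0,0,-1.2,0.2,-0.75,0,4],
  [0,0,-1.2,0.25,-0.7,0,4],
  [0,0,-1.2,0.3,-0.7,0,4],
])

```text
time: 11.58
position: [0.5789, -0.0526, 0.1619]
tool_rot: [-1.426, 0.802, 0.837]
ft_force: [-2.0, -0.2, 6.3]
grip_width: 0.5
```

```bash
python3 - <<'E'
from h import *
s,M=st();print(RB.T@(s["position"]-BO)*1000)
im,P=grab("side","s5")
cv2.imwrite("pics/c5.png",cv2.resize(im[70:270,150:350,::-1],(600,600),interpolation=cv2.INTER_CUBIC))
E
```

```text
t11.57 p [578.9 -52.6 161.9] x [ 0.497  0.012 -0.867] y [-0.867 -0.023 -0.498] z [-0.026  1.    -0.001] F [-2.  -0.2  6.3] g 43.5 q [ 0.76 -0.08 -0.65  2.14 -0.2   0.55  1.84]
[-24.63409198  -2.40653117 161.88785802]
```

View pics/c5.png

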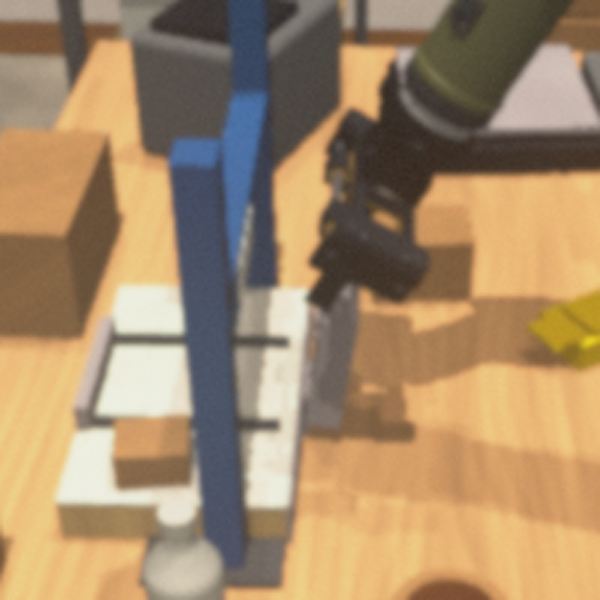

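The side picture shows the tray nearly on end against the fence (crop (330,350)), with the gripper clear of the beam. There's 6 N of downward pressing, so I'll lift 2 mm and carry it past vertical.

```bash
sed -i 's/xoff=float(sys.argv\[7\]))/xoff=float(sys.argv[7]),zoff=float(sys.argv[8]))/' run1.py; python3 run1.py 85 117 1 30 52 2 -1 3
```

```text
16 rows; end [639.3 -50.  147.5]
[[0,-0.1,-1.5,0.15,-0.53,0.09,4],[0,0,-1.3,0.27,-0.42,0,4],[0,0,-1.4,0.34,-0.27,0,4],[0,0,-1.4,0.24,-0.29,0,4],[0,0,-1.4,0.26,-0.29,0,4],[0,0,-1.3,0.28,-0.26,0,4],[0,0,-1.4,0.29,-0.25,0,4],[0,0,-1.4,0.3,-0.22,0,4],[0,0,-1.4,0.31,-0.19,0,4],[0,0,-1.3,0.31,-0.18,0,4]]
[[0,0,-1.4,0.32,-0.16,0,4],[0,0,-1.4,0.33,-0.15,0,4],[0,0,-1.4,0.34,-0.12,0,4],[0,0,-1.3,0.35,-0.11,0,4],[0,0,-1.4,0.36,-0.09,0,4],[0,0,-1.4,0.36,-0.06,0,4]]
```

Emit:
jog_arm([
  [0,0,-1.4,0.05,-0.55,0.1,4],
  [0,0,-1.4,0.25,-0.4,0,4],
  [0,0,-1.4,0.35,-0.3,0,4],
  [0,0,-1.4,0.25,-0.3,0,4],
  [0,0,-1.4,0.25,-0.3,0,4],
  [0,0,-1.4,0.3,-0.25,0,4],
  [0,0,-1.4,0.3,-0.25,0,4],
  [0,0,-1.4,0.3,-0.2,0,4],
])

```text
time: 12.62
position: [0.6131, -0.0513, 0.1611]
tool_rot: [-1.479, 0.648, 0.682]
ft_force: [-2.0, 0.5, 10.9]
grip_width: 0.493
```

```bash
python3 - <<'E'
from h import *
s,M=st();print(RB.T@(s["position"]-BO)*1000)
im,P=grab("side","s6")
cv2.imwrite("pics/c6.png",cv2.resize(im[70:270,150:350,::-1],(600,600),interpolation=cv2.INTER_CUBIC))
E
python3 run1.py 101 117 1 41 52 2 -1 3
```

```text
t12.62 p [613.1 -51.3 161.1] x [ 0.66   0.014 -0.751] y [-0.751 -0.02  -0.66 ] z [-0.024  1.    -0.003] F [-2.   0.5 10.9] g 42.9 q [ 0.71 -0.07 -0.61  2.23 -0.43  0.27  2.06]
[  9.50196888  -2.06741374 161.12902697]
8 rows; end [639.3 -50.  147.5]
[[0,-0.2,-1,0.44,0.01,0.06,4],[0,0,-1.4,0.32,-0.17,0,4],[0,0,-1.4,0.32,-0.16,0,4],[0,0,-1.3,0.33,-0.15,0,4],[0,0,-1.4,0.34,-0.13,0,4],[0,0,-1.4,0.35,-0.1,0,4],[0,0,-1.4,0.35,-0.09,0.01,4],[0,0,-1.3,0.37,-0.06,0,4]]
```

View pics/c6.png

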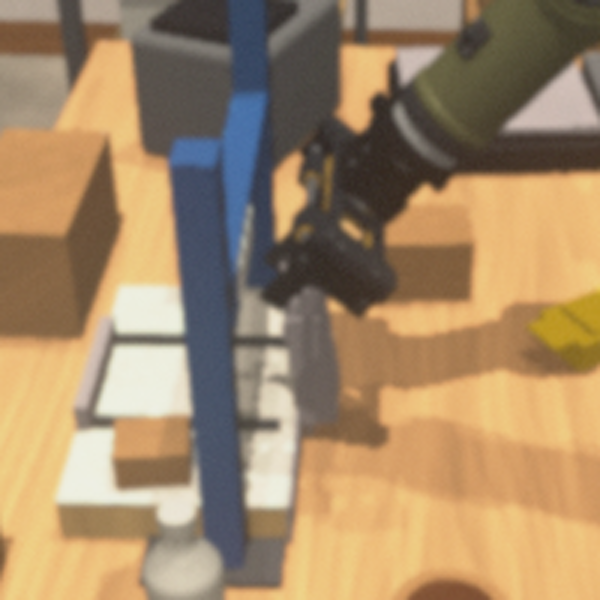

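The side picture shows the tray leaning past vertical over the edge, with the gripper still in front of the beam. Joint 6 is getting low (0.27), so I'll hold the lean nearly constant, and lift slightly because it's pressing down with 11 N.

```bash
python3 run1.py 101 114 1 41 43 1.63 -1 6
```

```text
7 rows; end [632.7 -50.3 155.5]
[[0,-0.2,0.1,0.16,-0.17,0.06,4],[0,0,-0.3,0.25,-0.17,0,4],[0,0,-0.3,0.26,-0.16,0,4],[0,0,-0.3,0.25,-0.16,0,4],[0,0,-0.3,0.27,-0.15,0,4],[0,0,-0.3,0.26,-0.14,0,4],[0,0,-0.2,0.27,-0.13,0,4]]
```

Emit:
jog_arm([
  [0,0,-0.1,0,-0.25,0,4],
  [0,0,-0.3,0.2,-0.2,0,4],
  [0,0,-0.3,0.25,-0.15,0,4],
  [0,0,-0.3,0.25,-0.15,0,4],
  [0,0,-0.3,0.25,-0.15,0,4],
  [0,0,-0.3,0.25,-0.15,0,4],
  [0,0,-0.3,0.25,-0.15,0,4],
  [0,0,0,0,0,0,4],
])

```text
time: 13.68
position: [0.6303, -0.0504, 0.1563]
tool_rot: [-1.485, 0.625, 0.66]
ft_force: [0.2, 0.1, 5.1]
grip_width: 0.499
```

```bash
python3 - <<'E'
from h import *
s,M=st();print(RB.T@(s["position"]-BO)*1000)
im,P=grab("side","s7")
im2,P=grab("scene","sc7")
cv2.imwrite("pics/c7.png",np.hstack([cv2.resize(im[90:250,190:350,::-1],(400,400),interpolation=cv2.INTER_CUBIC),cv2.resize(im2[120:280,150:310,::-1],(400,400),interpolation=cv2.INTER_CUBIC)]))
E
```

```text
t13.68 p [630.3 -50.4 156.3] x [ 0.681  0.016 -0.732] y [-0.732 -0.019 -0.681] z [-0.025  1.    -0.001] F [0.2 0.1 5.1] g 43.4 q [ 0.7  -0.02 -0.62  2.22 -0.42  0.2   2.06]
[ 26.78101184  -1.59064512 156.31305086]
```

View pics/c7.png

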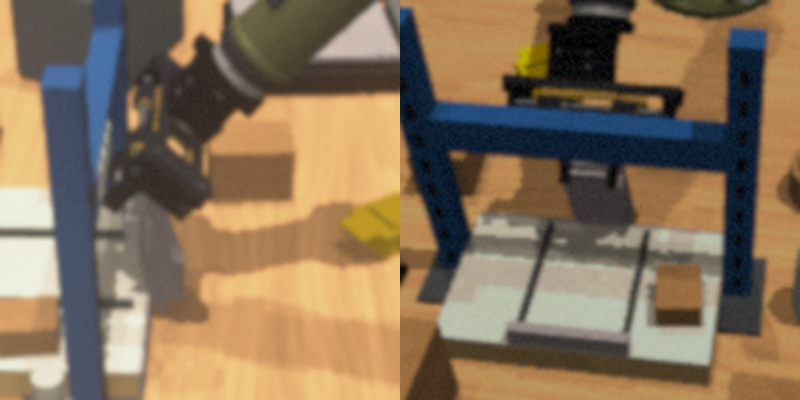

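The pictures show the tray leaning about 19° past vertical (left (160,250)). It's lined up between the guides (right (600,190)), with the gripper still in front of the beam. A little further, then release.

Emit:
jog_arm([
  [0,0,-0.3,0.3,-0.25,0,4],
  [0,0,-0.3,0.35,-0.25,0,4],
  [0,0,0,0,0,0,4],
])

```text
time: 14.15
position: [0.6378, -0.0501, 0.1541]
tool_rot: [-1.487, 0.618, 0.654]
ft_force: [1.7, -0.7, 5.8]
grip_width: 0.493
```

```bash
python3 - <<'E'
from h import *
s,M=st();print(RB.T@(s["position"]-BO)*1000)
E
```

```text
t14.15 p [637.8 -50.1 154.1] x [ 0.687  0.017 -0.726] y [-0.726 -0.019 -0.687] z [-0.025  1.    -0.001] F [ 1.7 -0.7  5.8] g 42.9 q [ 0.7   0.   -0.62  2.22 -0.4   0.18  2.04]
[ 34.31690751  -1.47213234 154.08470041]
```

Fx has turned positive, so the tray is pulling forward past its balance point. Releasing.

Emit:
jog_arm([
  [0,0,0,0,0,0,8.7],
  [0,0,0,0,0,0,8.7],
  [0,0,0,0,0,0,8.7],
  [0,0,0,0,0,0,8.7],
  [0,0,0,0,0,0,8.7],
])

```text
time: 14.78
position: [0.6361, -0.0495, 0.1524]
tool_rot: [-1.485, 0.62, 0.659]
ft_force: [0.9, -0.4, -1.0]
grip_width: 0.954
```

```bash
python3 - <<'E'
from h import *
s,M=st()
im,P=grab("side","s8")
im2,P=grab("scene","sc8")
cv2.imwrite("pics/c8.png",np.hstack([cv2.resize(im[90:250,190:350,::-1],(400,400),interpolation=cv2.INTER_CUBIC),cv2.resize(im2[120:280,150:310,::-1],(400,400),interpolation=cv2.INTER_CUBIC)]))
E
```

```text
t14.78 p [636.1 -49.5 152.4] x [ 0.684  0.018 -0.729] y [-0.729 -0.019 -0.684] z [-0.026  1.     0.   ] F [ 0.9 -0.4 -1. ] g 83.0 q [ 0.7   0.   -0.62  2.22 -0.4   0.19  2.04]
```

View pics/c8.png

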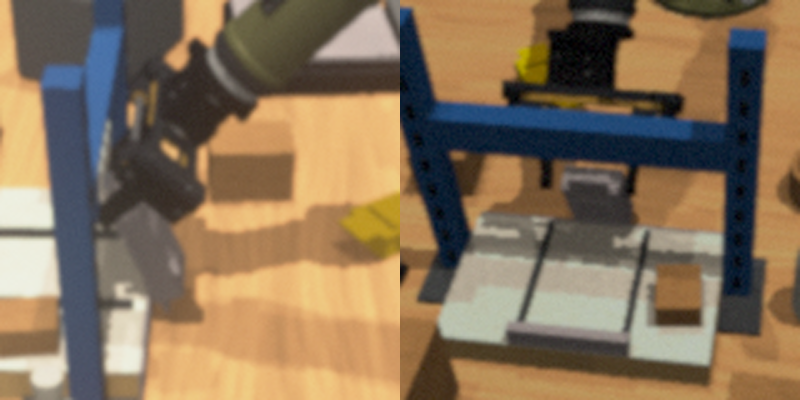

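The tray is still leaning, with the fingers only just clear. I'll let a few more rows pass.

Emit:
jog_arm([
  [0,0,0,0,0,0,8.7],
  [0,0,0,0,0,0,8.7],
  [0,0,0,0,0,0,8.7],
])

```text
time: 15.25
position: [0.6363, -0.0496, 0.1526]
tool_rot: [-1.485, 0.62, 0.658]
ft_force: [-0.5, 0.2, -0.4]
grip_width: 0.996
```

```bash
python3 - <<'E'
from h import *
s,M=st()
im,P=grab("side","s9")
im2,P=grab("scene","sc9")
cv2.imwrite("pics/c9.png",np.hstack([cv2.resize(im[90:250,190:350,::-1],(400,400),interpolation=cv2.INTER_CUBIC),cv2.resize(im2[120:280,150:310,::-1],(400,400),interpolation=cv2.INTER_CUBIC)]))
E
```

```text
t15.25 p [636.3 -49.6 152.6] x [ 0.684  0.018 -0.729] y [-0.729 -0.019 -0.685] z [-0.026  1.    -0.   ] F [-0.5  0.2 -0.4] g 86.6 q [ 0.7   0.   -0.62  2.22 -0.4   0.19  2.04]
```

View pics/c9.png

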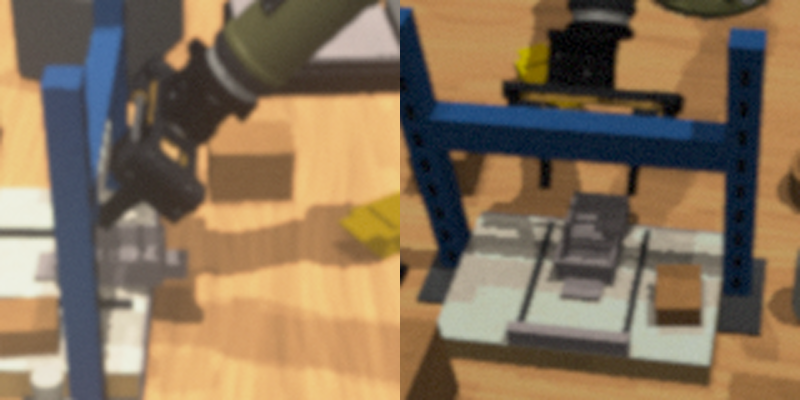

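The tray has landed flat on the deck between the guides, open side up, about 40 mm overhanging (right (590,235)). I'll retreat and measure it.

```bash
python3 - <<'E'
from h import *
s,M=st()
pb=RB.T@(s["position"]-BO)
plan([(b2w([-.012,-.0015,.195]),tool(1.5,42),3,2),(b2w([-.080,0,.13]),tool(1.5,28),3,3),(b2w([-.080,0,.0775]),tool(1.5,28),3,3)])
E
```

```text
t15.35 p [636.3 -49.6 152.6] x [ 0.684  0.018 -0.729] y [-0.729 -0.019 -0.685] z [-0.026  1.    -0.   ] F [ 0.3 -0.5 -0.4] g 87.3 q [ 0.7   0.   -0.62  2.22 -0.4   0.19  2.04]
8 rows; end [523.5 -51.6  77.5]
[[0,0,0.6,-3.08,0.18,-0.03,3],[0,0,0.6,-3.07,0.22,-0.03,3],[0,0,4.7,0.09,3.13,0.05,3],[0,0,4.6,0.35,3.12,0.05,3],[0,0,4.7,0.6,3.07,0.05,3],[0,0,0,1.55,0.82,0,3],[0,0,0,1.54,0.83,0,3],[0,0,0,1.55,0.82,0,3]]
```

Emit:
jog_arm([
  [0,0,0.6,-3.1,0.2,0,8.7],
  [0,0,0.6,-3.1,0.2,0,8.7],
  [0,0,4.7,0.1,3.1,0,3],
  [0,0,4.6,0.35,3.1,0.1,3],
  [0,0,4.7,0.6,3.1,0.1,3],
  [0,0,0,1.55,0.8,0,3],
  [0,0,0,1.55,0.8,0,3],
  [0,0,0,1.5,0.8,0,3],
  [0,0,0,0,0,0,3],
])

```text
time: 16.48
position: [0.5227, -0.0501, 0.0773]
tool_rot: [-1.413, 0.827, 0.865]
ft_force: [-0.2, -0.4, -0.4]
grip_width: 0.367
```

```bash
python3 - <<'E'
from h import *
s,M=st();print(RB.T@(s["position"]-BO)*1000)
for n in("scene","side"):
    im,P=grab(n,n+"10")
    Q=P.reshape(-1,3);C=im.reshape(-1,3).astype(int);ok=np.isfinite(Q[:,0]);Q=Q[ok]
    B=(Q-BO)@RB*1000
    m=(B[:,2]>62)&(B[:,2]<85)&(abs(B[:,1])<48)&(B[:,0]>-30)&(B[:,0]<150)
    print(n,m.sum(),B[m].min(0),B[m].max(0),cv2.minAreaRect(B[m][:,:2].astype(np.float32)))
a=cv2.imread("pics/side10.png");b=cv2.imread("pics/scene10.png")
cv2.imwrite("pics/c10.png",np.hstack([cv2.resize(a[90:250,190:350],(400,400),interpolation=cv2.INTER_CUBIC),cv2.resize(b[120:280,150:310],(400,400),interpolation=cv2.INTER_CUBIC)]))
E
```

```text
t16.48 p [522.7 -50.1  77.3] x [ 0.467  0.014 -0.884] y [-0.884 -0.023 -0.467] z [-0.026  1.     0.001] F [-0.2 -0.4 -0.4] g 31.9 q [ 0.85 -0.05 -0.75  2.31 -0.25  0.4   1.9 ]
[-80.78082959   1.50327248  77.26721537]
scene 303 [-14.7553811  -33.47491894  62.00741874] [97.86390145 33.36571456 78.3993913 ] ((41.555755615234375, -0.065704345703125), (112.60840606689453, 66.83839416503906), 0.012855689972639084)
side 285 [-14.8221628  -34.80522745  62.01585529] [95.1431635  34.46016513 77.4918355 ] ((40.139469146728516, -0.12933731079101562), (69.22477722167969, 109.67697143554688), 89.47354125976562)
```

View pics/c10.png

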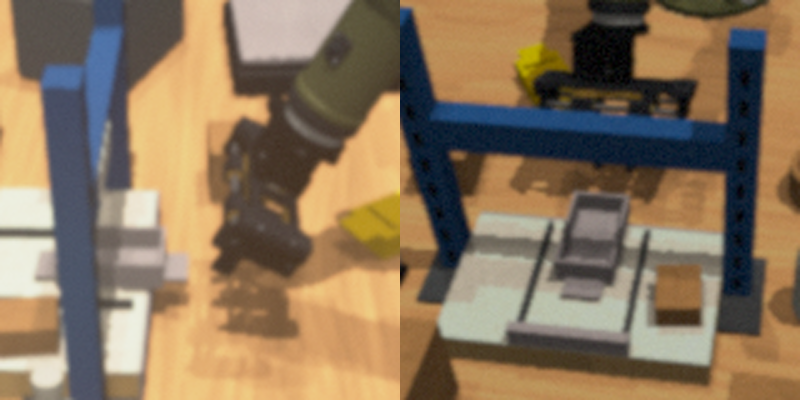

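The tray is at bay (40.5, 0) with yaw about 0°; it needs about 53.5 mm more to reach home. I'll approach the near wall and push, stepping to contact.

Emit:
jog_arm([
  [0,0,0,0.45,-0.9,0,3],
  [0,0,0,0.45,-0.9,0,3],
  [0,0,0,0.45,-0.9,0,3],
  [0,0,0,0.45,-0.9,0,3],
  [0,0,0,0.3,-0.5,0,3],
  [0,0,0,0.25,-0.45,0,3],
  [0,0,0,0.25,-0.45,0,3],
  [0,0,0,0.25,-0.45,0,3],
])

```text
time: 17.58
position: [0.5853, -0.0491, 0.079]
tool_rot: [-1.415, 0.826, 0.862]
ft_force: [-4.3, 0.1, 3.4]
grip_width: 0.348
```

```bash
python3 - <<'E'
from h import *
s,M=st();print(RB.T@(s["position"]-BO)*1000)
for n in("scene","side"):
    im,P=grab(n,n+"11")
    Q=P.reshape(-1,3);Q=Q[np.isfinite(Q[:,0])]
    B=(Q-BO)@RB*1000
    m=(B[:,2]>62)&(B[:,2]<85)&(abs(B[:,1])<48)&(B[:,0]>15)&(B[:,0]<165)
    print(n,m.sum(),B[m].min(0),B[m].max(0),cv2.minAreaRect(B[m][:,:2].astype(np.float32)))
a=cv2.imread("pics/side11.png");b=cv2.imread("pics/scene11.png")
cv2.imwrite("pics/c11.png",np.hstack([cv2.resize(a[90:250,190:350],(400,400),interpolation=cv2.INTER_CUBIC),cv2.resize(b[120:280,150:310],(400,400),interpolation=cv2.INTER_CUBIC)]))
E
```

```text
t17.57 p [585.3 -49.1  79. ] x [ 0.469  0.012 -0.883] y [-0.883 -0.023 -0.469] z [-0.026  1.    -0.   ] F [-4.3  0.1  3.4] g 30.2 q [ 0.79  0.11 -0.75  2.18  0.09  0.39  1.59]
[-18.1798896    0.90902498  78.97560586]
scene 217 [ 15.06554081 -33.59457854  62.14031152] [112.82937422  33.36012817  78.09640046] ((63.672576904296875, 0.10949325561523438), (66.57271575927734, 97.80245208740234), 89.48668670654297)
side 219 [ 15.01318258 -34.24649433  62.02933969] [111.47378325  33.79898724  77.84564978] ((63.24231719970703, -0.23587799072265625), (96.50752258300781, 68.00859069824219), 0.044192757457494736)
```

View pics/c11.png

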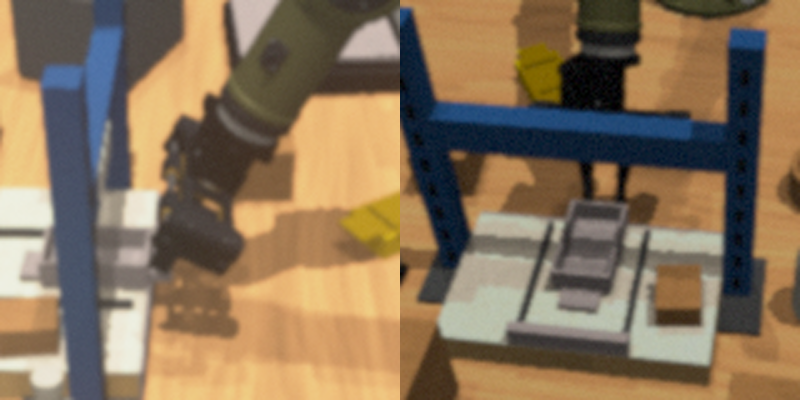

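The tray is sliding straight, with its centre near bay x=57. I'll keep pushing.

Emit:
jog_arm([
  [0,0,0,0.25,-0.45,0,3],
  [0,0,0,0.25,-0.45,0,3],
  [0,0,0,0.25,-0.45,0,3],
  [0,0,0,0.25,-0.45,0,3],
  [0,0,0,0.25,-0.45,0,3],
  [0,0,0,0.25,-0.45,0,3],
  [0,0,0,0.15,-0.25,0,3],
])

```text
time: 18.55
position: [0.6195, -0.048, 0.0784]
tool_rot: [-1.415, 0.825, 0.862]
ft_force: [-3.3, -0.6, 3.4]
grip_width: 0.345
```

```bash
python3 - <<'E'
from h import *
s,M=st();print(RB.T@(s["position"]-BO)*1000)
E
```

```text
t18.55 p [619.5 -48.   78.4] x [ 0.469  0.012 -0.883] y [-0.883 -0.023 -0.47 ] z [-0.026  1.    -0.   ] F [-3.3 -0.6  3.4] g 30.0 q [ 0.72  0.19 -0.7   2.11  0.21  0.41  1.48]
[16.00453122  1.09043234 78.38847001]
```

Now small steps until the force rises at the stop.

Emit:
jog_arm([
  [0,0,0,0.1,-0.18,0,3],
  [0,0,0,0.1,-0.18,0,3],
  [0,0,0,0,0,0,3],
])

```text
time: 18.92
position: [0.6232, -0.0479, 0.0782]
tool_rot: [-1.415, 0.825, 0.862]
ft_force: [-3.3, -0.2, 2.4]
grip_width: 0.344
```

```bash
cat > m.py <<'E'
from h import *
import sys
s,M=st();print(RB.T@(s["position"]-BO)*1000)
t=sys.argv[1]
for n in("scene","side"):
    im,P=grab(n,n+t)
    Q=P.reshape(-1,3);Q=Q[np.isfinite(Q[:,0])]
    B=(Q-BO)@RB*1000
    m=(B[:,2]>67)&(B[:,2]<85)&(abs(B[:,1])<48)&(B[:,0]>50)&(B[:,0]<165)
    print(n,m.sum(),B[m].min(0),B[m].max(0),cv2.minAreaRect(B[m][:,:2].astype(np.float32)))
a=cv2.imread(f"pics/side{t}.png");b=cv2.imread(f"pics/scene{t}.png")
cv2.imwrite(f"pics/c{t}.png",np.hstack([cv2.resize(a[90:250,170:330],(400,400),interpolation=cv2.INTER_CUBIC),cv2.resize(b[120:280,150:310],(400,400),interpolation=cv2.INTER_CUBIC)]))
E
python3 m.py 12
```

```text
t18.93 p [623.2 -47.9  78.2] x [ 0.469  0.012 -0.883] y [-0.883 -0.023 -0.47 ] z [-0.026  1.    -0.   ] F [-3.3 -0.2  2.4] g 29.9 q [ 0.71  0.2  -0.7   2.1   0.22  0.41  1.47]
[19.78038453  1.0378535  78.22923804]
scene 186 [ 51.14626444 -34.23536649  67.12020663] [150.76582295  33.32821499  77.6552206 ] ((100.81845092773438, -0.4722404479980469), (67.08275604248047, 99.80404663085938), 89.57859802246094)
side 163 [ 51.03684443 -35.27172683  67.15181181] [148.32669091  34.37250884  77.34264319] ((99.75926208496094, -0.59283447265625), (96.93347930908203, 69.73583984375), 0.5095942616462708)
```

View pics/c12.png

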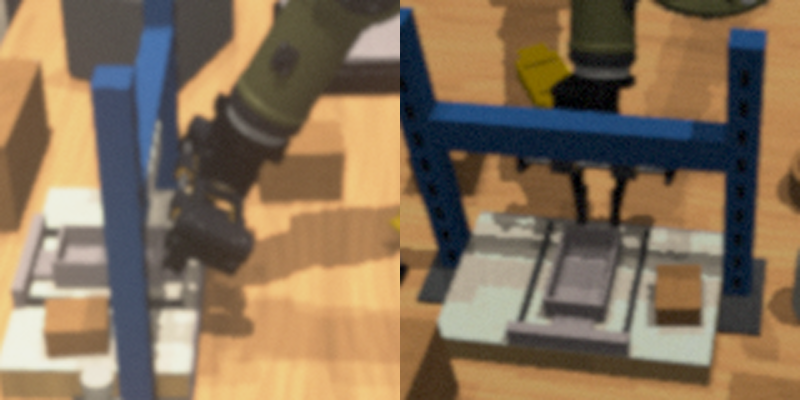

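The tray is nearly on the stop (right (590,275)), with its far wall at about 149 mm. No rise in force yet, so I'll keep pressing gently.

Emit:
jog_arm([
  [0,0,0,0.1,-0.18,0,3],
  [0,0,0,0,0,0,3],
])

```text
time: 19.27
position: [0.6238, -0.048, 0.0775]
tool_rot: [-1.415, 0.828, 0.864]
ft_force: [-10.9, -0.6, 7.8]
grip_width: 0.344
```

Emit:
jog_arm([
  [0,0,0,0.05,-0.1,0,3],
  [0,0,0,0,0,0,3],
  [0,0,0,0,0,0,3],
])

```text
time: 19.65
position: [0.624, -0.048, 0.0771]
tool_rot: [-1.414, 0.83, 0.866]
ft_force: [-14.0, 1.4, 11.2]
grip_width: 0.344
```

Emit:
jog_arm([
  [0,0,0,-0.2,0.4,0,3],
  [0,0,0,-0.5,0.9,0,3],
  [0,0,0,-1.0,2.0,0,3],
  [0,0,0,-2.0,3.0,0,3],
  [0,0,0,-2.0,3.0,0,3],
  [0,0,0,-2.0,2.0,0,3],
  [0,0,0,0,0,0,3],
])

```text
time: 20.52
position: [0.4894, -0.0526, 0.0934]
tool_rot: [-1.417, 0.828, 0.859]
ft_force: [0.3, -0.0, -0.9]
grip_width: 0.344
```

```bash
python3 m.py 13
```

```text
t20.52 p [489.4 -52.6  93.4] x [ 0.47   0.008 -0.883] y [-0.882 -0.023 -0.47 ] z [-0.024  1.    -0.003] F [ 0.3 -0.  -0.9] g 29.9 q [ 0.91 -0.2  -0.75  2.37 -0.46  0.47  2.09]
[-1.14160891e+02 -8.51483700e-02  9.34271409e+01]
scene 178 [ 50.15360347 -33.70891175  67.04610723] [150.07951542  33.149327    77.84660191] ((100.52423095703125, -0.4746818542480469), (66.9703369140625, 99.56304168701172), 88.97337341308594)
side 167 [ 50.76653418 -36.02140783  67.06945599] [147.8506274   34.31931051  77.6583793 ] ((99.43240356445312, -1.07427978515625), (96.91187286376953, 70.3792953491211), 0.3721694052219391)
```

View pics/c13.png

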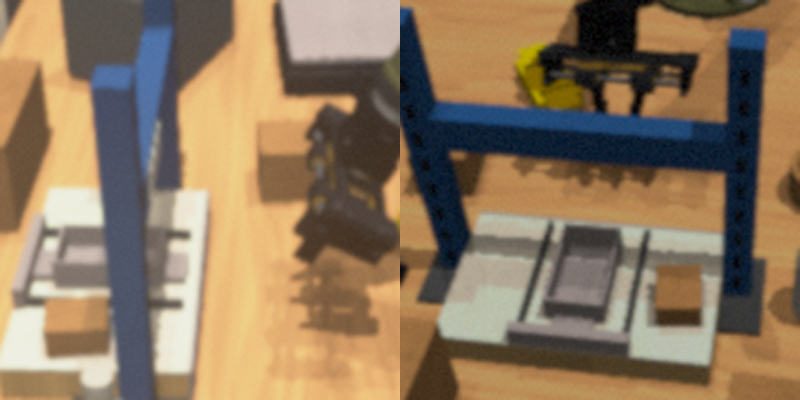

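View pics/scene13.png

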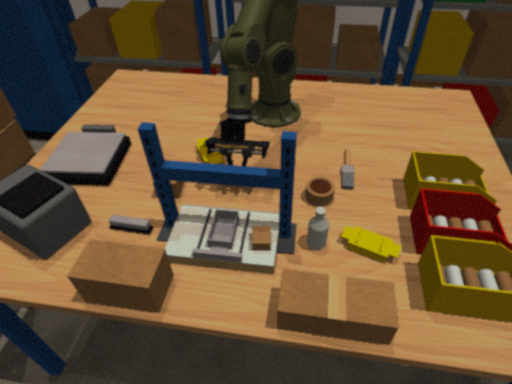

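The tray is on the deck against the stop and the gripper is clear. Last check: squareness and the gap to the stop.

```bash
python3 - <<'E'
from h import *
for n in("scene13","side13"):
    P=np.load(f"pics/{n}.npz")["P"].reshape(-1,3);P=P[np.isfinite(P[:,0])]
    B=(P-BO)@RB*1000
    for s in(-1,1):
        m=(abs(B[:,2]-75)<3)&(abs(B[:,1]*s-31)<7)&(B[:,0]>45)&(B[:,0]<143)
        if m.sum()>8:
            c=np.polyfit(B[m,0],B[m,1],1);print(n,s,m.sum(),"yaw deg",np.rad2deg(np.arctan(c[0])),np.polyval(c,94))
    for lo,hi in((144,156),):
        m=(abs(B[:,2]-75)<3)&(abs(B[:,1])<30)&(B[:,0]>lo)&(B[:,0]<hi)
        if m.sum()>8:
            c=np.polyfit(B[m,1],B[m,0],1);print("far wall",m.sum(),"yaw",-np.rad2deg(np.arctan(c[0])),c[1])
    m=(abs(B[:,2]-47.5)<3)&(abs(B[:,1])<20)&(B[:,0]<35)&(B[:,0]>-10)
    if m.sum()>5:
        print("near tab",m.sum(),np.percentile(B[m,0],[0,3,50,100]))
        for y in(-15,-5,5,15):
            k=m&(abs(B[:,1]-y)<5)
            if k.sum():print(y,B[k,0].min())
    m=(B[:,2]>30)&(B[:,2]<70)&(abs(B[:,1])<60)&(B[:,0]>165)&(B[:,0]<176)&(B[:,2]>55);
    if m.sum()>8:
        c=np.polyfit(B[m,1],B[m,0],1);print("stop",m.sum(),c,np.rad2deg(np.arctan(c[0])))
E
```

```text
scene13 -1 44 yaw deg 0.0865268177439583 -31.258426226382117
scene13 1 43 yaw deg 0.37468494185739554 30.695177997589706
far wall 38 yaw -0.0668718402498529 147.69618716907186
stop 52 [-6.25551874e-03  1.73833462e+02] -0.3584101476555077
side13 -1 33 yaw deg -0.6259784840587649 -31.00909590310712
side13 1 36 yaw deg -0.4663276471028537 30.16557669364597
far wall 24 yaw -0.057225198217606923 146.02315775187253
near tab 78 [14.09234712 14.47555061 25.02180335 34.99849326]
-15 14.222234981811798
-5 14.0923471188824
5 15.502252036262881
15 14.875134286323094
stop 78 [2.73286915e-04 1.73126176e+02] 0.015658186407801523
```

Square within noise, with the near tab end at about 14–15 mm where 15 mm is expected. Handing in.

```bash
python3 - <<'E'
from h import *
st();print(close_job())
E
```

```text
t20.62 p [491.3 -51.8  93.8] x [ 0.471  0.011 -0.882] y [-0.882 -0.024 -0.471] z [-0.026  1.    -0.002] F [-0.1 -0.1 -0.2] g 30.0 q [ 0.91 -0.2  -0.75  2.36 -0.46  0.47  2.09]
the job is handed in; nothing more can be done
None
```

The tray is home: open side up on the deck between the guides, pushed under the beam against the back stop, and let go. The job was handed in at about 20.6 s of the 58 s allowed.

**What I did:** I gripped the tray by its sides and moved it about 45 mm sideways to line up with the bay, against the deck's front face. Then I gripped the near tab, tipped the tray up on end, carried it over the deck's front edge and let go so it tipped onto the deck. Finally I leaned the gripper forward and pushed the tray in. The force rose to about 14 N along the push when it met the stop, and I backed off.

**Last checks:**
- **Position:** the near tab's end is at bay x of about 14–15 mm (15 expected), and the tray's centre is within about 1 mm of y = 0.
- **Squareness:** single fits of the side walls disagree slightly, at +0.1° to +0.4° from the scene camera and about −0.5° from the side camera. The far wall reads under 0.1°, so I take the tray as square within noise.
- **Far wall:** its fitted line reads 146–148 mm. That is about where it should be, because the fit averages over the wall's thickness.
- **Robot:** it touches nothing, and the wrist force reads about 0 N.
- **Other things:** the bystanders look unmoved in the last scene picture; I checked that by eye only.

The downward force reached about 11 N while tipping the tray over the edge, so I lifted slightly. The tray also dropped the last part on its own after release, as planned.

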